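# Load two scouring bars from the spring dispenser into the flip-lid box

## Robot

A 6-joint arm with a two-finger parallel gripper is mounted at the origin on the work surface. World frame = base frame: x ahead of the robot, y to its left, z up, the work surface at z = 0. Lengths are in m, angles in rad, forces in N, time in s.
With the tool pointing down it reaches from about 0.15 to 0.775 m from the base axis. Payload 6.1 kg.
Tool frame: the origin (TCP) lies midway between the tips of the shut fingers; the grasp point (between the pads) lies 19 mm behind it; z points along the fingers, y is the line along which they close (so a half turn about z gives the same grasp; the last joint's range is limited). The gripper opens to 85 mm and grips with 20 to 120 N. Pads are 22 mm wide; open, the fingers measure 114 mm over their backs; the gripper's body (76 mm by 85 mm) begins 54 mm behind the grasp point. The pads swing forward as they close: fully open they stand 13 mm farther back than shut.
Start: joints at [-1.135, 0.126, -0.04, 1.405, 0, 1.571], TCP at [0.222, -0.476, 0.231] pointing down, gripper open.
Joint ranges: [-2.72, 2.72], [-0.95, 1.95], [-1.27, 1.35], [-1.78, 2.02], [-1.46, 1.47], [-3.14, 3.14]. Speed limits (rad/s): [2.39, 2.39, 3.01, 3.14, 3.14, 3.14].

## Interface

Orientations are given as a rotation vector (axis times angle).
In Python, from station import status, viewer, env gives the robot as it stands. The module is installed in compiled form; this text tells all that it offers.
- The arm moves only by the tool servo_tool, never from a script. Its argument "rows" is a list of rows, each a list of 6 numbers: the shift along the tool's x, y, z in m, then the turn, a rotation vector about the tool's x, y, z in degrees. In form: [[tx, ty, tz, wx, wy, wz], ...]. A call has 1 to 12 rows; each row shifts and turns the commanded pose from where the row before left it, along the tool's axes as they then stand; what a row does not reach is not made up. A row lasts 1/12 s, in which the tool goes at most 41.7 mm and 7.16 degrees, less where a joint would pass 70% of its speed; a pose out of reach is approached as far as the arm can. A call is refused whole if a number of a shift passes 0.0417 or a number of a turn 7.16, either way. A call with a gripper value outside its range is refused whole. "fingers" is the opening, from -1 (shut) to 1 (fully open), set as the call begins (left out, the last holds). The fingers move at their own pace and stop on an object; "force" is the grip in N (left out, the last holds). Time passes only in rows, so rows that do not move let the fingers close. It gives the time, the measured TCP pose, the force, the opening and the grip force at its end, in the units of the state.
- status.state(): the state, without advancing time (a new reading comes with each control period).
- viewer.read_camera(name): name is "scene" or "top" or "wrist"; returns the picture (400x640x3 uint8, blue, green, red); there is no depth.
- viewer.camera_model(name): a dict with "camera_matrix" (3x3 intrinsics, pixels), "xyz" and "rotation" of the camera in the world; the wrist camera has in their place "hand_eye" (4x4, takes a point from camera to tool coordinates, whose origin is the TCP and whose axes are the flange's). Camera axes: x right, y down, z forward; pixel columns grow to the right and rows downward; lengths in m; the calibration is good to about 2 mm. A picture is of the moment at which its call begins: read the wrist's pose just before it. camera_model takes no time and is no camera call.
- env.job_done(): hands the job in; it is judged then, once.
The state is a dict: "t": time; "qpos": joint angles; "dq": joint speeds; "tau": joint torques, N m; "eef_pos": TCP position; "eef_rot": TCP orientation; "contact_force": force on the tool from outside, world axes, zero at the start; "ft_torque": the same for the moment, N m; "finger_gap": finger opening in m; "grip_force": force on a finger pad.
Only numpy, scipy, OpenCV 4.12 (cv2) and the standard library are available. Lean on these libraries where they do the work, as an engineer would, in place of code of your own. Each camera call takes 0.05 s, during which the arm holds its last target. There are 200 camera calls.

## Task

Take two scouring bars, one after the other, out of the outlet of the spring-loaded dispenser and lay them flat next to each other on the floor of the open clear box, then flip the box's lid fully shut. Leave the other two bars in the dispenser, sprung up ready for next time, and do not disturb the plunger, the stacked storage boxes, the bowl or the spray nozzle.

Things in the scene. Friction and masses are not known exactly. Their poses are not given: they have to be found in the camera images.
- dispenser: fixed stainless steel dispenser; origin at the centre of its underside, outlet towards its own -x. Base plate 170 (x) x 90 (y) x 8 mm. Four bars lie in a stack centred on the origin, lengths along x, on a spring lifter that presses them up under two lips. They can not be lifted out: the top bar is drawn out level towards -x (up to 15 N), free after 72 mm of travel
- lips (a point): point midway between the front ends of the dispenser's two lips, at their underside, 12 mm on the -x side of the dispenser's origin and 130.5 mm above its underside. From here the 4 mm thick lips (7 mm over each long edge of the bar) and the side walls (outer faces at y = +-26.5 mm) run 77 mm back; the 48 mm of the stack in front of them has bare sides, to be pinched across its 44 mm width
- stop_top (a point): top of the 20 mm wide (y), 4 mm thick post in front of the stack, 99 mm above the dispenser's underside, at its x = -64.5 mm; it holds back the lower bars while the top bar passes over it
- lifter (a joint): rise of the spring lifter in m: 0 with four bars, 0.026 with three, 0.052 with two. It presses the stack up with about 3 to 6 N net; when the top bar has left, the next rises under the lips within about half a second
- bar1_center (a point): light grey pumice scouring bar, a plain block 120 x 44 x 26 mm, about 110 g; the point is the centre of the block, x along its length, y across its 44 mm width, z up. Top of the stack at the start, its centre 117 mm above the dispenser's underside
- bar2_center (a point): light grey pumice scouring bar, a plain block 120 x 44 x 26 mm, about 110 g; the point is the centre of the block, x along its length, y across its 44 mm width, z up. Second of the stack at the start, under bar1
- bar3_center (a point): light grey pumice scouring bar, a plain block 120 x 44 x 26 mm, about 110 g; the point is the centre of the block, x along its length, y across its 44 mm width, z up. Third of the stack at the start; to stay in the dispenser
- bar4_center (a point): light grey pumice scouring bar, a plain block 120 x 44 x 26 mm, about 110 g; the point is the centre of the block, x along its length, y across its 44 mm width, z up. Lowest of the stack at the start; to stay in the dispenser
- clearbox: fixed clear plastic box without a top, 155 (x) x 188 (y) x 50 mm high, walls and floor 4 mm thick; origin at the centre of its underside, x points from its front to the hinge of its lid. Two bars fit side by side with their lengths along x, e.g. centred at x = 0, y = +-43 mm
- boxlid (a joint): hinge of the clear flip lid, 0 = shut, lying on the rim, 1.57 = standing upright, 1.75 = fully open. The lid starts standing open at 1.45 to 1.7, so its free edge may overhang the box by up to 19 mm, and stays where it is left above about 1.15 rad; below that it falls shut by its weight
- boxlid_edge (a point): middle of the lid's free edge; the lid is a clear plate 155 (hinge to free edge) x 188 x 5 mm, 120 g. Its hinge runs along the box's y at the box's x = +77.5 mm, 50 mm above the box's underside
- plunger: bystander: black sink plunger standing upright, 208 mm high, rubber cup 76 mm in diameter and 48 mm high, handle 22 mm thick with a 32 mm ball on top; origin at the centre of its underside, z up the handle
- storage_low: bystander: lower one of a stacked pair of clear storage boxes with flip lids, each 120 (x) x 85 (y) x 62 mm; origin at the centre of its underside
- storage_high: bystander: upper one of the stacked pair, its top 124 mm above the panel; origin at the centre of its underside
- bowl: bystander: stainless steel bowl, 110 mm in diameter, 45 mm high; origin at the centre of its underside
- nozzle: bystander: aluminium spray nozzle lying flat, 125 mm long along x, 34 mm wide, 35 mm high; origin in the middle of its underside
Things that resemble listed ones, but are neither listed nor needed, are in the scene too. Leave any brown, red or yellow look-alike of the clearbox alone.

How it is judged:
By the outcome, as a careful person would: the job done as asked, in the order asked, and still so for the second after the job is handed in, with the robot touching nothing.
It also fails if it takes over 72 s, if anything falls off the work surface, if the arm or the gripper's body presses on something with over 40 N, if the wrist force passes 120 N, or if a joint passes its speed limit or range.

## Working session

There is one attempt and no reset: what is moved stays moved. The work goes in short steps, Python scripts to look and compute and a tool call to move; the robot and the scene stay as the last step left them, time stands still between calls to the robot, and variables do not carry over. Pictures are saved under pics/ and viewed, at most 12 in all, crops included, and the job is handed in when it is done.

Besides the shell and the picture viewer there is one more tool, called after "Call:" as name([rows], argument=value, ...), one row to a line, values as JSON. servo_tool: Moves the arm, as the interface text tells. Its arguments: {"type":"object","properties":{"rows":{"type":"array","items":{"type":"array","items":{"type":"number"}}},"fingers":{"type":"number"},"force":{"type":"number"}},"required":["rows"]}

```bash
mkdir -p pics; python3 - <<'E'
from station import status, viewer
import cv2,numpy as np
np.set_printoptions(precision=4,suppress=True)
print(status.state())
for n in("scene","top","wrist"):
    im=viewer.read_camera(n);cv2.imwrite(f"pics/{n}0.png",im);print(n,viewer.camera_model(n))
E
```

```text
{'t': 0.0, 'qpos': array([-1.135 ,  0.1264, -0.0406,  1.4054, -0.    ,  1.5708]), 'dq': array([-0.    , -0.0016,  0.0007, -0.0002, -0.0023,  0.0012]), 'tau': array([  0.    , -43.5913,  35.2924,   0.0172,  -0.    ,   0.    ]), 'eef_pos': array([ 0.2215, -0.4756,  0.2305]), 'eef_rot': array([-3.0658, -0.6789,  0.0006]), 'contact_force': array([-0.2763,  0.0798, -0.4371]), 'ft_torque': array([-0.007 ,  0.0294, -0.0066]), 'grip_force': 0.0, 'finger_gap': 0.08557403696160207}
scene {'camera_matrix': array([[449.5382,   0.    , 320.4943],
       [  0.    , 449.5382, 209.8125],
       [  0.    ,   0.    ,   1.    ]]), 'xyz': array([ 0.8788, -0.8024,  1.4403]), 'rotation': array([-2.5146, -0.6889,  0.175 ])}
top {'camera_matrix': array([[515.4303,   0.    , 318.4066],
       [  0.    , 515.4303, 202.3726],
       [  0.    ,   0.    ,   1.    ]]), 'xyz': array([ 0.2547, -0.0778,  1.8165]), 'rotation': array([-2.1843,  2.1411, -0.1633])}
wrist {'camera_matrix': array([[292.3515,   0.    , 317.372 ],
       [  0.    , 292.3515, 198.5548],
       [  0.    ,   0.    ,   1.    ]]), 'hand_eye': array([[ 0.0005, -0.9611, -0.2763,  0.0697],
       [ 1.    ,  0.0005, -0.0001, -0.0003],
       [ 0.0002, -0.2763,  0.9611, -0.1418],
       [ 0.    ,  0.    ,  0.    ,  1.    ]])}
```

View pics/scene0.png

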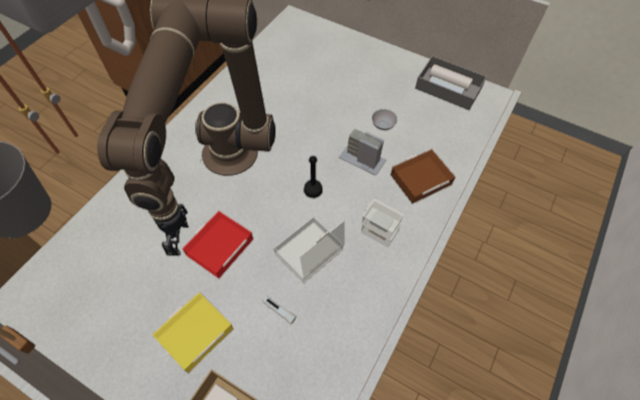

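View pics/top0.png

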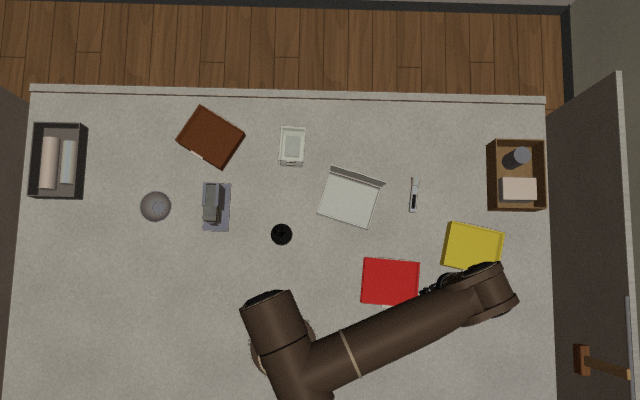

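```bash
cat > h.py <<'E'
from station import status, viewer
import cv2,numpy as np
from scipy.spatial.transform import Rotation as R
np.set_printoptions(precision=4,suppress=True)
def cast(n,px,z,st=None):
    m=viewer.camera_model(n); K=m["camera_matrix"]
    if n=="wrist":
        Rt=R.from_rotvec(st["eef_rot"]).as_matrix();H=m["hand_eye"]
        C=Rt@H[:3,3]+st["eef_pos"];Rc=Rt@H[:3,:3]
    else: C=m["xyz"];Rc=R.from_rotvec(m["rotation"]).as_matrix()
    px=np.atleast_2d(np.array(px,float))
    d=(Rc@np.linalg.inv(K)@np.c_[px,np.ones(len(px))].T).T
    return C+d*((z-C[2])/d[:,2])[:,None]
E
python3 - <<'E'
import cv2,numpy as np
t=cv2.imread("pics/top0.png");s=cv2.imread("pics/scene0.png")
a=cv2.resize(t[170:245,185:260],(400,400),interpolation=cv2.INTER_CUBIC)
b=cv2.resize(t[155:235,310:390],(400,400),interpolation=cv2.INTER_CUBIC)
c=cv2.resize(s[120:180,330:410],(400,300),interpolation=cv2.INTER_CUBIC)
d=cv2.resize(s[213:288,265:365],(400,300),interpolation=cv2.INTER_CUBIC)
cv2.imwrite("pics/crop.png",cv2.resize(np.vstack([np.hstack([a,b]),np.hstack([c,d])]),(685,600)))
E
```

```text
(no output)
```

View pics/crop.png

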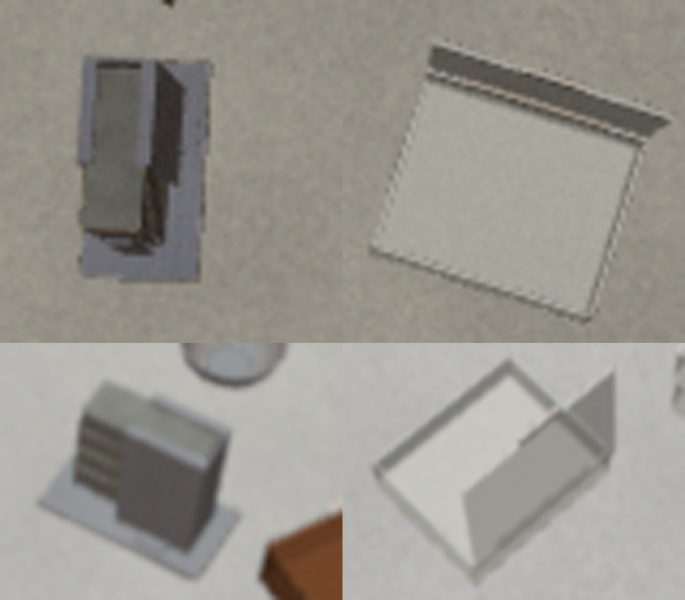

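```bash
python3 - <<'E'
from h import *
a=lambda x,y:(185+x/4.567,170+y/4.567)
b=lambda x,y:(310+(x-342.5)/4.28,155+y/4.28)
B=cast("top",[b(372,248),b(590,320),b(642,145),b(430,78)],.05)[:,:2]
print(B, B.mean(0));
print([np.linalg.norm(B[i]-B[i-1]) for i in range(4)])
e=B[3]-B[0]+B[2]-B[1];f=B[0]-B[1]+B[3]-B[2];print(np.degrees([np.arctan2(e[1],e[0]),np.arctan2(-f[0],f[1])]))
print("base",cast("top",[a(82,277),a(200,281),a(211,60)],.008))
print("bar",cast("top",[a(82,230),a(143,237),a(97,67),a(142,67)],.130))
print("wall",cast("top",[a(78,162),a(83,57),a(156,57),a(148,165)],.1345))
s=lambda x,y:(330+x/4.28,120+(y-342.5)/4.28*1)
print("sc base",cast("scene",[s(40,500),s(195,578),s(242,512)],.008))
print("sc bar",cast("scene",[s(82,407),s(105,380)],.130))
E
```

```text
[[ 0.4509 -0.1061]
 [ 0.3964 -0.2825]
 [ 0.5397 -0.3239]
 [ 0.5911 -0.1507]] [ 0.4945 -0.2158]
[np.float64(0.14713043880406534), np.float64(0.1845801609223064), np.float64(0.14920453296868863), np.float64(0.18071018831931138)]
[-16.8855 -16.8644]
base [[0.385  0.2905 0.008 ]
 [0.3837 0.2004 0.008 ]
 [0.5555 0.1989 0.008 ]]
bar [[0.4098 0.2673 0.13  ]
 [0.4057 0.2236 0.13  ]
 [0.5283 0.2621 0.13  ]
 [0.529  0.2298 0.13  ]]
wall [[0.4583 0.2716 0.1345]
 [0.5346 0.2716 0.1345]
 [0.5358 0.2192 0.1345]
 [0.4572 0.2215 0.1345]]
sc base [[0.3939 0.2084 0.008 ]
 [0.5595 0.2031 0.008 ]
 [0.563  0.2936 0.008 ]]
sc bar [[0.4165 0.2322 0.13  ]
 [0.4191 0.2705 0.13  ]]
```

Call:
servo_tool([
  [0.041,-0.0016,-0.02,0,0,-4.5],
  [0.041,-0.0016,-0.02,0,0,-4.5],
  [0.041,-0.0016,-0.02,0,0,-4.5],
  [0.041,-0.0016,-0.01,0,0,-4.5],
  [0.041,-0.0016,0,0,0,-4.5],
  [0.041,-0.0016,0,0,0,-4.5],
  [0.041,-0.0016,0,0,0,-4.5],
  [0.041,-0.0016,0,0,0,-4.5],
  [0.041,-0.0016,0,0,0,-4.5],
  [0.041,-0.0016,0,0,0,-4.5],
  [0.041,-0.0016,0,0,0,-4.5],
  [0.041,-0.0016,0,0,0,-4.5],
], fingers=0.6)

```text
t: 1.15
eef_pos: [0.5051, -0.1063, 0.2954]
eef_rot: [-2.42, -2.002, 0.001]
contact_force: [1.0, 0.3, -0.5]
finger_gap: 0.0684
grip_force: 0.0
```

Call:
servo_tool([
  [0.041,-0.0016,0,0,0,-4.5],
  [0.041,-0.0016,0,0,0,-4.5],
  [0.041,-0.0016,0,0,0,-4.5],
  [0.041,-0.0016,0,0,0,-4.5],
  [0.041,-0.0016,0,0,0,-4.5],
  [0.041,-0.0016,0,0,0,-4.5],
  [0.041,-0.0016,0,0,0,-4.5],
  [0,0,0,0,0,-7],
  [0,0,0,0,0,-7],
  [0,0,0,0,0,-7],
  [0,0,0,0,0,-7],
  [0,0,0,0,0,-7],
])

```text
t: 2.15
eef_pos: [0.481, 0.1748, 0.2956]
eef_rot: [-0.922, -3.003, 0.001]
contact_force: [0.4, 0.3, -0.8]
finger_gap: 0.0684
grip_force: 0.0
```

Call:
servo_tool([
  [0,0,0,0,0,-7],
  [0,0,0,0,0,-7],
  [0,0,0,0,0,-7],
  [0,0,0,0,0,-7],
  [0,0,0,0,0,0],
])

```text
t: 2.57
eef_pos: [0.4811, 0.1745, 0.2956]
eef_rot: [-0.174, -3.136, 0.0]
contact_force: [0.5, -0.1, -0.2]
finger_gap: 0.0684
grip_force: 0.0
```

Call:
servo_tool([
  [0.03,0.02,0,0,0,-6.4],
  [0.025,0.025,0,0,0,0],
  [0.025,0.025,0,0,0,0],
  [0,0,0,0,0,0],
  [0,0,0,0,0,0],
])

```text
t: 2.98
eef_pos: [0.4027, 0.2489, 0.2961]
eef_rot: [0.003, 3.141, -0.0]
contact_force: [0.5, -0.4, 0.4]
finger_gap: 0.0683
grip_force: 0.0
```

```bash
python3 - <<'E'
from h import *
s=status.state();np.save("s1.npy",s,allow_pickle=True)
im=viewer.read_camera("wrist");cv2.imwrite("pics/w1.png",im);print(s["eef_pos"],s["eef_rot"],s["qpos"])
E
```

```text
[0.4027 0.2489 0.2961] [ 0.0033  3.1413 -0.    ] [ 0.5536  0.037   0.005   1.5386 -0.0002  0.5557]
```

View pics/w1.png

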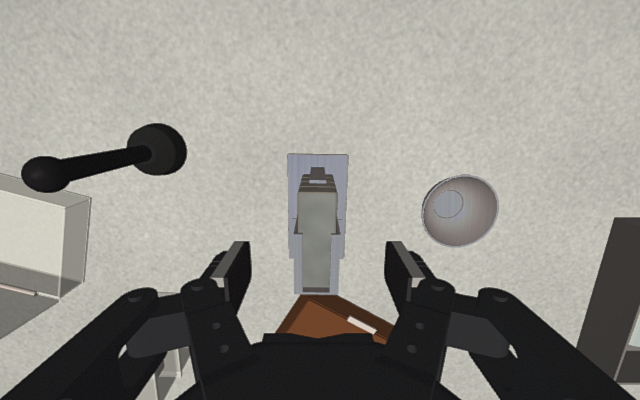

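```bash
python3 - <<'E'
from h import *
s=np.load("s1.npy",allow_pickle=True).item()
im=cv2.imread("pics/w1.png")
print("bar",cast("wrist",[(299,191),(337,191),(298,234),(338,234)],.130,s))
print("lip",cast("wrist",[(295,234),(341,234),(292,293),(342,293)],.1345,s))
print("base",cast("wrist",[(288,154),(349,154)],.008,s))
c=cv2.resize(im[145:305,255:375],(600,800)[:2],interpolation=cv2.INTER_CUBIC)[:, :]
cv2.imwrite("pics/w1c.png",cv2.resize(im[145:265,275:365],(450,600),interpolation=cv2.INTER_CUBIC))
E
```

```text
bar [[0.4121 0.2291 0.13  ]
 [0.4122 0.2704 0.13  ]
 [0.4625 0.227  0.13  ]
 [0.4626 0.2724 0.13  ]]
lip [[0.4606 0.224  0.1345]
 [0.4607 0.2754 0.1345]
 [0.5363 0.2187 0.1345]
 [0.5364 0.2782 0.1345]]
base [[0.3878 0.2061 0.008 ]
 [0.3879 0.2955 0.008 ]]
```

View pics/w1c.png

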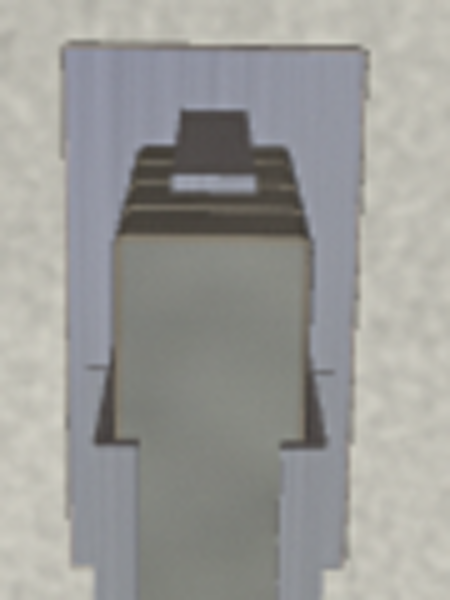

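Call:
servo_tool([
  [-0.018,0.001,0,0,0,0.8],
  [-0.017,0,0.03,0,0,0],
  [0,0,0.04,0,0,0],
  [0,0,0.04,0,0,0],
  [0,0,0.04,0,0,0],
  [0,0,0.03,0,0,0],
  [0,0,0.012,0,0,0],
  [0,0,0,0,0,0],
  [0,0,0,0,0,0],
])

```text
t: 3.78
eef_pos: [0.4391, 0.2476, 0.1035]
eef_rot: [-0.03, -3.14, 0.002]
contact_force: [0.4, 0.8, 0.6]
finger_gap: 0.0684
grip_force: 0.0
```

```bash
python3 - <<'E'
from h import *
s=status.state()
im=viewer.read_camera("wrist");cv2.imwrite("pics/w2.png",im);print(s["eef_pos"],s["eef_rot"],s["contact_force"])
E
```

```text
[0.4391 0.2476 0.1035] [-0.0297 -3.1401  0.0015] [0.395  0.784  0.5893]
```

View pics/w2.png

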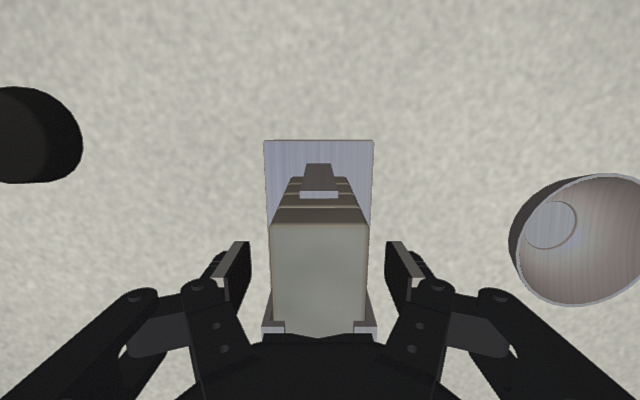

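Call:
servo_tool([
  [0,0.0008,0,0,0,0],
  [0,0,0,0,0,0],
  [0,0,0,0,0,0],
  [0,0,0,0,0,0],
  [0,0,0,0,0,0],
  [0,0,0,0,0,0],
], fingers=-0.2, force=70)

```text
t: 4.33
eef_pos: [0.4398, 0.2496, 0.1055]
eef_rot: [0.026, 3.139, 0.001]
contact_force: [1.1, -1.3, 6.2]
finger_gap: 0.0428
grip_force: 74.6
```

Call:
servo_tool([
  [0.003,0,0,0,0,0],
  [0.006,0,0,0,0,0],
  [0.008,0,0,0,0,0],
  [0.008,0,0,0,0,0],
  [0.008,0,0,0,0,0],
])

```text
t: 4.75
eef_pos: [0.4067, 0.2506, 0.1051]
eef_rot: [0.026, 3.138, 0.002]
contact_force: [3.3, 0.2, 5.4]
finger_gap: 0.0426
grip_force: 74.5
```

Call:
servo_tool([
  [0.01,0,0,0,0,0],
  [0.01,0,0,0,0,0],
  [0.01,0,0,0,0,0],
  [0.01,0,0,0,0,0],
  [0.01,0,0,0,0,0],
  [0.01,0,0,0,0,0],
  [0.01,0,0,0,0,0],
  [0.01,0,0,0,0,0],
  [0.01,0,0,0,0,0],
  [0.01,0,0,0,0,0],
  [0.005,0,0,0,0,0],
  [0,0,0,0,0,0],
])

```text
t: 5.75
eef_pos: [0.2985, 0.2509, 0.1029]
eef_rot: [-0.023, -3.138, 0.002]
contact_force: [0.2, 0.5, -0.8]
finger_gap: 0.0434
grip_force: 73.7
```

```bash
python3 - <<'E'
from h import *
s=status.state()
a=viewer.read_camera("wrist");b=viewer.read_camera("scene");print(s["eef_pos"],s["eef_rot"],s["finger_gap"])
cv2.imwrite("pics/w3.png",np.vstack([a[100:400],cv2.resize(b[60:240,220:540],(640,300)[:2])])[:600])
E
```

```text
[0.2985 0.2509 0.1029] [-0.0235 -3.1384  0.0024] 0.04337983919082624
```

View pics/w3.png

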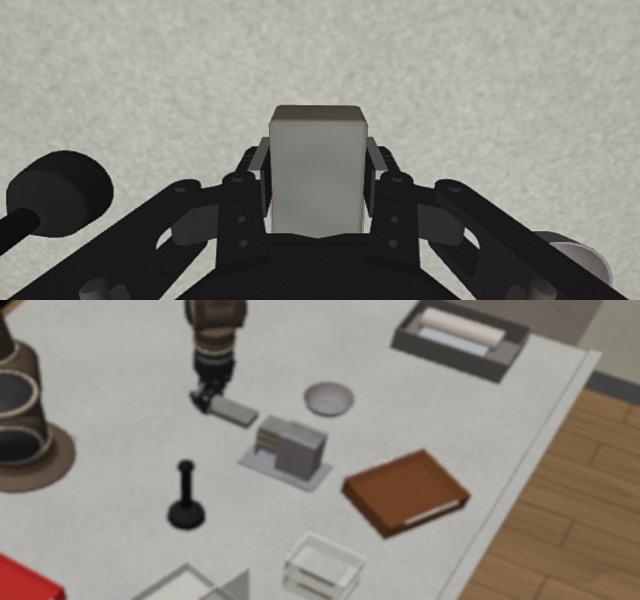

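Call:
servo_tool([
  [0,0,-0.02,0,0,0],
  [0,0,-0.035,0,0,0],
  [0,0,-0.04,0,0,0],
  [0,0,-0.04,0,0,0],
  [0,0,-0.04,0,0,0],
  [0,0,-0.035,0,0,0],
  [-0.008,-0.022,0,0,0,0],
  [-0.0125,-0.036,0,0,0,0],
  [-0.0125,-0.036,0,0,0,0],
  [-0.0125,-0.036,0,0,0,0],
  [-0.0125,-0.036,0,0,0,0],
  [-0.0125,-0.036,0,0,0,0],
])

```text
t: 6.85
eef_pos: [0.3684, 0.0466, 0.3138]
eef_rot: [-0.025, -3.141, -0.0]
contact_force: [1.5, 0.3, -1.1]
finger_gap: 0.0426
grip_force: 73.7
```

Call:
servo_tool([
  [-0.0125,-0.036,0,0,0,0],
  [-0.0125,-0.036,0,0,0,0],
  [-0.0125,-0.036,0,0,0,0],
  [-0.0125,-0.036,0,0,0,0],
  [-0.0125,-0.036,0,0,0,0],
  [-0.0125,-0.036,0,0,0,0],
  [-0.0125,-0.036,0,0,0,3],
  [-0.008,-0.03,0,0,0,6],
  [0,0,0,0,0,5],
  [0,0,0,0,0,2],
  [0,0,0,0,0,0],
  [0,0,0,0,0,0],
])

```text
t: 7.85
eef_pos: [0.4574, -0.2358, 0.3134]
eef_rot: [-0.461, -3.106, -0.001]
contact_force: [-0.0, 0.0, -1.5]
finger_gap: 0.0426
grip_force: 73.6
```

```bash
python3 - <<'E'
from h import *
s=status.state();np.save("s2.npy",s,allow_pickle=True)
a=viewer.read_camera("wrist");print(s["eef_pos"],s["eef_rot"],s["finger_gap"])
cv2.imwrite("pics/w4r.png",a);cv2.imwrite("pics/w4.png",cv2.resize(a,(800,500),interpolation=cv2.INTER_CUBIC))
E
```

```text
[ 0.4574 -0.2358  0.3134] [-0.4615 -3.1065 -0.0007] 0.042627942154449705
```

View pics/w4.png

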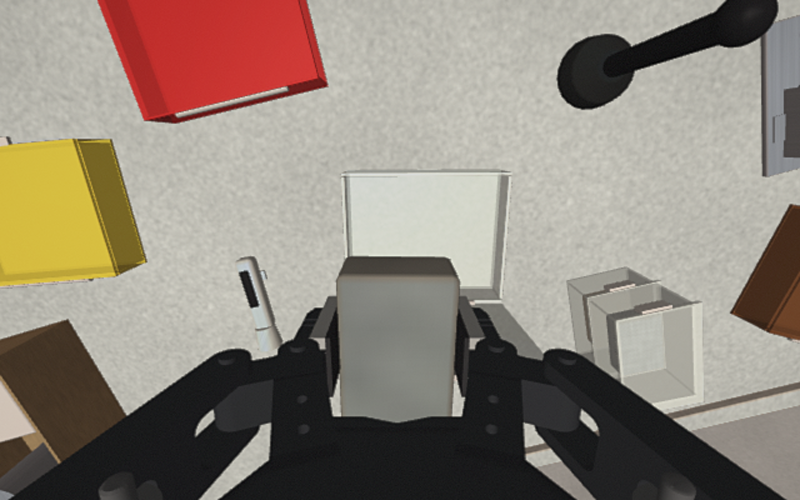

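```bash
python3 - <<'E'
from h import *
s=np.load("s2.npy",allow_pickle=True).item()
P=cast("wrist",[(273.6,137.6),(408.8,138.4),(403.5,240.8)],.05,s)
d=P[1]-P[0];e=P[2]-P[1];print(P,np.linalg.norm(d),np.linalg.norm(e),np.degrees(np.arctan2(-d[0],d[1])),np.degrees(np.arctan2(e[1],e[0])))
th=-np.radians(17);ex=np.array([np.cos(th),np.sin(th)]);ey=np.array([-ex[1],ex[0]])
C=(P[0]+P[1])[:2]/2+.0775*ex;print("C",C)
T=R.from_rotvec(s["eef_rot"]).as_matrix()
for y in(-.038,.038):
    t=C+ey*y-.034*ex;print(t, T[:2,:2].T@(t-s["eef_pos"][:2]))
a=T[:2,0];print(np.degrees(np.arctan2(a[1],a[0])))
E
```

```text
[[ 0.4012 -0.2808  0.05  ]
 [ 0.4557 -0.105   0.05  ]
 [ 0.6019 -0.144   0.05  ]] 0.18406656499657842 0.15139227509609987 -17.206690517265272 -14.961331344243344
C [ 0.5026 -0.2155]
[ 0.4589 -0.2419] [-0.0032 -0.0054]
[ 0.4811 -0.1693] [-0.0034  0.0706]
163.10068883231904
```

Call:
servo_tool([
  [-0.001,-0.0055,0.02,0,0,0],
  [0,0,0.036,0,0,0],
  [0,0,0.04,0,0,0],
  [0,0,0.04,0,0,0],
  [0,0,0.04,0,0,0],
  [0,0,0.04,0,0,0],
  [0,0,0.034,0,0,0],
  [0,0,0.025,0,0,0],
  [0,0,0.015,0,0,0],
  [0,0,0.005,0,0,0],
  [0,0,0,0,0,0],
])

```text
t: 8.82
eef_pos: [0.4559, -0.2401, 0.0179]
eef_rot: [-0.46, -3.105, -0.001]
contact_force: [-0.6, 0.2, -0.7]
finger_gap: 0.043
grip_force: 73.7
```

Call:
servo_tool([
  [0,0,0.004,0,0,0],
  [0,0,0.003,0,0,0],
  [0,0,0,0,0,0],
])

```text
t: 9.07
eef_pos: [0.4574, -0.2412, 0.0126]
eef_rot: [0.462, 3.106, -0.001]
contact_force: [0.2, -0.6, -0.4]
finger_gap: 0.0425
grip_force: 73.7
```

Call:
servo_tool([
  [0,0,0.003,0,0,0],
  [0,0,0.002,0,0,0],
  [0,0,0,0,0,0],
])

```text
t: 9.32
eef_pos: [0.4567, -0.2409, 0.0068]
eef_rot: [-0.462, -3.107, -0.0]
contact_force: [-0.5, 0.1, -0.8]
finger_gap: 0.0425
grip_force: 73.7
```

Call:
servo_tool([
  [0,0,0.0015,0,0,0],
  [0,0,0,0,0,0],
])

```text
t: 9.48
eef_pos: [0.4569, -0.241, 0.0057]
eef_rot: [0.462, 3.107, -0.0]
contact_force: [-1.0, 1.0, 0.0]
finger_gap: 0.0424
grip_force: 73.8
```

Call:
servo_tool([
  [0,0,0.0015,0,0,0],
  [0,0,0,0,0,0],
])

```text
t: 9.65
eef_pos: [0.4569, -0.2411, 0.0056]
eef_rot: [0.463, 3.106, -0.0]
contact_force: [-6.0, 1.5, 13.4]
finger_gap: 0.0427
grip_force: 75.2
```

Call:
servo_tool([
  [0,0,-0.001,0,0,0],
  [0,0,0,0,0,0],
  [0,0,0,0,0,0],
], fingers=0.26)

```text
t: 9.9
eef_pos: [0.4569, -0.241, 0.005]
eef_rot: [0.462, 3.107, -0.0]
contact_force: [0.7, -0.2, 0.0]
finger_gap: 0.054
grip_force: 0.0
```

Call:
servo_tool([
  [0,0,-0.01,0,0,0],
  [0,0,-0.02,0,0,0],
  [0,0,-0.035,0,0,0],
  [0,0,-0.04,0,0,0],
  [0,0,-0.04,0,0,0],
  [0,0,-0.04,0,0,0],
  [0,0,-0.04,0,0,0],
  [0,0,-0.04,0,0,0],
  [0,0,-0.04,0,0,0],
  [0,0,0,0,0,0],
])

```text
t: 10.73
eef_pos: [0.4582, -0.2417, 0.3188]
eef_rot: [0.461, 3.096, -0.006]
contact_force: [-0.9, -0.2, 0.3]
finger_gap: 0.0535
grip_force: 0.0
```

```bash
python3 - <<'E'
from h import *
s=status.state();np.save("s3.npy",s,allow_pickle=True)
a=viewer.read_camera("wrist");b=viewer.read_camera("scene");print(s["eef_pos"],s["eef_rot"],s["finger_gap"])
cv2.imwrite("pics/w5r.png",a);cv2.imwrite("pics/w5.png",np.vstack([a[80:400],cv2.resize(b[120:270,260:480],(640,280),interpolation=cv2.INTER_CUBIC)]))
E
```

```text
[ 0.4582 -0.2417  0.3188] [ 0.4608  3.0961 -0.0062] 0.05352744717419177
```

View pics/w5.png

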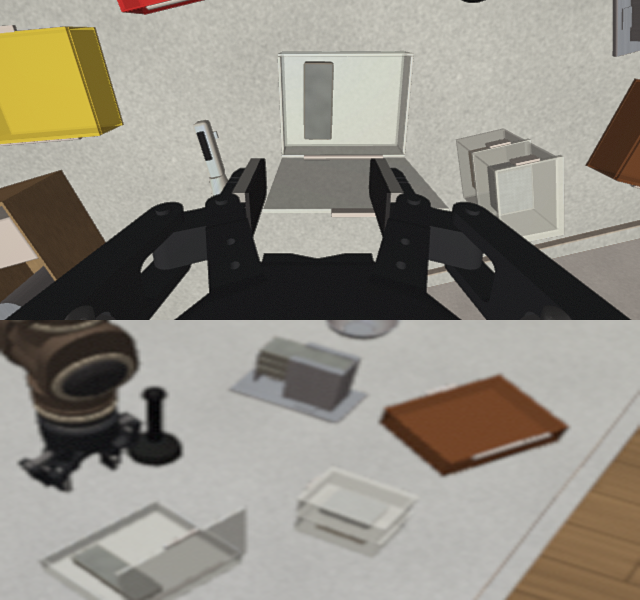

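Call:
servo_tool([
  [0,0,0,0,0,-4],
  [0,0,0,0,0,-6],
  [0,0.01,0,0,0,-6],
  [0.001,0.03,0,0,0,0],
  [0.002,0.039,0,0,0,0],
  [0.002,0.039,0,0,0,0],
  [0.002,0.039,0,0,0,0],
  [0.002,0.039,0,0,0,0],
  [0.002,0.039,0,0,0,0],
  [0.002,0.039,0,0,0,0],
  [0.002,0.039,0,0,0,0],
  [0.002,0.039,0,0,0,0],
], fingers=0.6)

```text
t: 11.83
eef_pos: [0.4452, 0.1129, 0.3087]
eef_rot: [-0.026, -3.139, 0.001]
contact_force: [1.7, 0.2, -0.1]
finger_gap: 0.0683
grip_force: 0.0
```

Call:
servo_tool([
  [0.003,0.039,0,0,0,0],
  [0.003,0.039,0,0,0,0],
  [0.003,0.039,0,0,0,0],
  [0.003,0.02,0,0,0,0],
  [0,0,0,0,0,0],
  [0,0,0,0,0,0],
])

```text
t: 12.33
eef_pos: [0.4359, 0.2491, 0.3083]
eef_rot: [-0.021, -3.139, 0.003]
contact_force: [-0.0, 0.6, 0.2]
finger_gap: 0.0685
grip_force: 0.0
```

Call:
servo_tool([
  [-0.003,-0.0005,0.02,0,0,0],
  [0,0,0.036,0,0,0],
  [0,0,0.04,0,0,0],
  [0,0,0.04,0,0,0],
  [0,0,0.035,0,0,0],
  [0,0,0.023,0,0,0],
  [0,0,0.01,0,0,0],
  [0,0,0,0,0,0],
  [0,0,0,0,0,0],
])

```text
t: 13.08
eef_pos: [0.4399, 0.2471, 0.1065]
eef_rot: [-0.027, -3.141, 0.0]
contact_force: [-0.3, 0.3, 0.6]
finger_gap: 0.0685
grip_force: 0.0
```

```bash
python3 - <<'E'
from h import *
s=status.state()
a=viewer.read_camera("wrist");print(s["eef_pos"],s["eef_rot"],s["finger_gap"])
o=cv2.imread("pics/w2.png")
cv2.imwrite("pics/w6.png",np.hstack([o[120:400,180:460],a[120:400,180:460]]))
E
```

```text
[0.4399 0.2471 0.1065] [-0.0273 -3.1414  0.0003] 0.06845830727100921
```

View pics/w6.png

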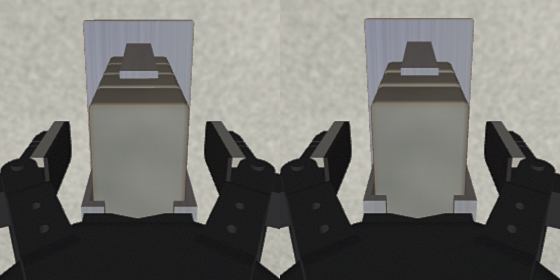

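Call:
servo_tool([
  [0,0.001,0.002,0,0,0],
  [0,0,0,0,0,0],
  [0,0,0,0,0,0],
  [0,0,0,0,0,0],
  [0,0,0,0,0,0],
  [0,0,0,0,0,0],
], fingers=-0.2, force=70)

```text
t: 13.63
eef_pos: [0.4405, 0.2492, 0.1047]
eef_rot: [0.025, 3.139, 0.001]
contact_force: [1.7, -0.7, 3.2]
finger_gap: 0.0429
grip_force: 74.6
```

Call:
servo_tool([
  [0.003,0,0,0,0,0],
  [0.006,0,0,0,0,0],
  [0.008,0,0,0,0,0],
  [0.008,0,0,0,0,0],
  [0.008,0,0,0,0,0],
])

```text
t: 14.05
eef_pos: [0.4059, 0.2494, 0.104]
eef_rot: [0.025, 3.141, 0.0]
contact_force: [3.2, -0.6, 3.4]
finger_gap: 0.0429
grip_force: 74.7
```

Call:
servo_tool([
  [0.01,0,0,0,0,0],
  [0.01,0,0,0,0,0],
  [0.01,0,0,0,0,0],
  [0.01,0,0,0,0,0],
  [0.01,0,0,0,0,0],
  [0.01,0,0,0,0,0],
  [0.01,0,0,0,0,0],
  [0.01,0,0,0,0,0],
  [0.01,0,0,0,0,0],
  [0.01,0,0,0,0,0],
  [0.005,0,0,0,0,0],
  [0,0,0,0,0,0],
])

```text
t: 15.05
eef_pos: [0.2996, 0.2505, 0.1032]
eef_rot: [-0.024, -3.139, 0.002]
contact_force: [0.1, 0.3, -1.2]
finger_gap: 0.0428
grip_force: 74.1
```

Call:
servo_tool([
  [0,0,-0.02,0,0,0],
  [0,0,-0.035,0,0,0],
  [0,0,-0.04,0,0,0],
  [0,0,-0.04,0,0,0],
  [0,0,-0.04,0,0,0],
  [0,0,-0.035,0,0,0],
  [-0.008,-0.018,0,0,0,0],
  [-0.0155,-0.0345,0,0,0,0],
  [-0.0155,-0.0345,0,0,0,0],
  [-0.0155,-0.0345,0,0,0,0],
  [-0.0155,-0.0345,0,0,0,0],
  [-0.0155,-0.0345,0,0,0,0],
])

```text
t: 16.05
eef_pos: [0.3844, 0.0575, 0.3137]
eef_rot: [-0.025, -3.141, -0.0]
contact_force: [1.2, 0.3, -1.6]
finger_gap: 0.0434
grip_force: 74.1
```

Call:
servo_tool([
  [-0.0155,-0.0345,0,0,0,0],
  [-0.0155,-0.0345,0,0,0,0],
  [-0.0155,-0.0345,0,0,0,0],
  [-0.0155,-0.0345,0,0,0,0],
  [-0.0155,-0.0345,0,0,0,0],
  [-0.0155,-0.0345,0,0,0,0],
  [-0.008,-0.018,0,0,0,3],
  [0,0,0,0,0,6],
  [0,0,0,0,0,5],
  [0,0,0,0,0,2],
  [0,0,0,0,0,0],
  [0,0,0,0,0,0],
])

```text
t: 17.05
eef_pos: [0.4815, -0.1675, 0.3133]
eef_rot: [-0.461, -3.106, -0.001]
contact_force: [-0.3, -0.3, -1.0]
finger_gap: 0.0425
grip_force: 73.9
```

Call:
servo_tool([
  [0.002,-0.0015,0.02,0,0,0],
  [0,0,0.036,0,0,0],
  [0,0,0.04,0,0,0],
  [0,0,0.04,0,0,0],
  [0,0,0.04,0,0,0],
  [0,0,0.04,0,0,0],
  [0,0,0.034,0,0,0],
  [0,0,0.025,0,0,0],
  [0,0,0.015,0,0,0],
  [0,0,0.008,0,0,0],
  [0,0,0.003,0,0,0],
  [0,0,0,0,0,0],
])

```text
t: 18.05
eef_pos: [0.4791, -0.1681, 0.0129]
eef_rot: [-0.461, -3.107, -0.0]
contact_force: [0.9, 0.4, -1.5]
finger_gap: 0.0427
grip_force: 74.0
```

Call:
servo_tool([
  [0,0,0.003,0,0,0],
  [0,0,0.002,0,0,0],
  [0,0,0,0,0,0],
])

```text
t: 18.3
eef_pos: [0.4797, -0.1684, 0.0086]
eef_rot: [0.462, 3.106, -0.0]
contact_force: [0.0, -0.4, -1.5]
finger_gap: 0.0427
grip_force: 74.0
```

Call:
servo_tool([
  [0,0,0.001,0,0,0],
  [0,0,0,0,0,0],
])

```text
t: 18.47
eef_pos: [0.4794, -0.1683, 0.0073]
eef_rot: [0.462, 3.107, -0.0]
contact_force: [-0.3, -0.8, -1.0]
finger_gap: 0.0425
grip_force: 74.0
```

Call:
servo_tool([
  [0,0,0.0015,0,0,0],
  [0,0,0,0,0,0],
])

```text
t: 18.63
eef_pos: [0.4792, -0.1683, 0.0054]
eef_rot: [0.462, 3.107, -0.0]
contact_force: [-0.1, -0.6, -0.2]
finger_gap: 0.0426
grip_force: 74.1
```

Call:
servo_tool([
  [0,0,0.001,0,0,0],
  [0,0,0,0,0,0],
])

```text
t: 18.8
eef_pos: [0.4793, -0.1683, 0.0053]
eef_rot: [0.462, 3.107, -0.0]
contact_force: [-2.7, 0.7, 6.4]
finger_gap: 0.0429
grip_force: 74.9
```

Call:
servo_tool([
  [0,0,-0.0005,0,0,0],
  [0,0,0,0,0,0],
  [0,0,0,0,0,0],
], fingers=0.26)

```text
t: 19.05
eef_pos: [0.4792, -0.1683, 0.0049]
eef_rot: [0.462, 3.107, -0.0]
contact_force: [0.2, -0.1, -1.9]
finger_gap: 0.0532
grip_force: 0.0
```

Call:
servo_tool([
  [0,0,-0.01,0,0,0],
  [0,0,-0.02,0,0,0],
  [0,0,-0.035,0,0,0],
  [0,0,-0.04,0,0,0],
  [0,0,-0.04,0,0,0],
  [0,0,-0.04,0,0,0],
  [0,0,-0.04,0,0,0],
  [0,0,-0.04,0,0,0],
  [0,0,-0.04,0,0,0],
  [0,0,0,0,0,0],
])

```text
t: 19.88
eef_pos: [0.4806, -0.1688, 0.3189]
eef_rot: [0.461, 3.096, -0.004]
contact_force: [-0.9, -0.4, -0.5]
finger_gap: 0.0537
grip_force: 0.0
```

```bash
python3 - <<'E'
from h import *
s=status.state();np.save("s4.npy",s,allow_pickle=True)
a=viewer.read_camera("wrist");b=viewer.read_camera("scene");print(s["eef_pos"],s["eef_rot"],s["finger_gap"])
cv2.imwrite("pics/w7.png",np.vstack([a[80:400],cv2.resize(b[120:270,260:480],(640,280),interpolation=cv2.INTER_CUBIC)]))
C=np.array([.5005,-.2155]);th=-np.radians(17);ex=np.array([np.cos(th),np.sin(th)]);ey=np.array([-ex[1],ex[0]])
P=cast("top",[(281,127),(305,127),(305,157),(303,166),(280,165)],.124)[:,:2];print("storage in box frame",np.c_[(P-C)@ex,(P-C)@ey])
L=cast("top",[(330.5,165.5),(385.5,183)],.203)[:,:2];print("lid edge",np.c_[(L-C)@ex,(L-C)@ey])
d=s["eef_pos"][:2]-C;print("tcp",d@ex,d@ey)
E
```

```text
[ 0.4806 -0.1688  0.3189] [ 0.4608  3.0956 -0.0036] 0.05366139774528596
storage in box frame [[0.1517 0.2944]
 [0.1773 0.2176]
 [0.0791 0.1852]
 [0.0479 0.1819]
 [0.027  0.2559]]
lid edge [[ 0.0619  0.0935]
 [ 0.063  -0.0902]]
tcp -0.032661741368898 0.03887692833834985
```

View pics/w7.png

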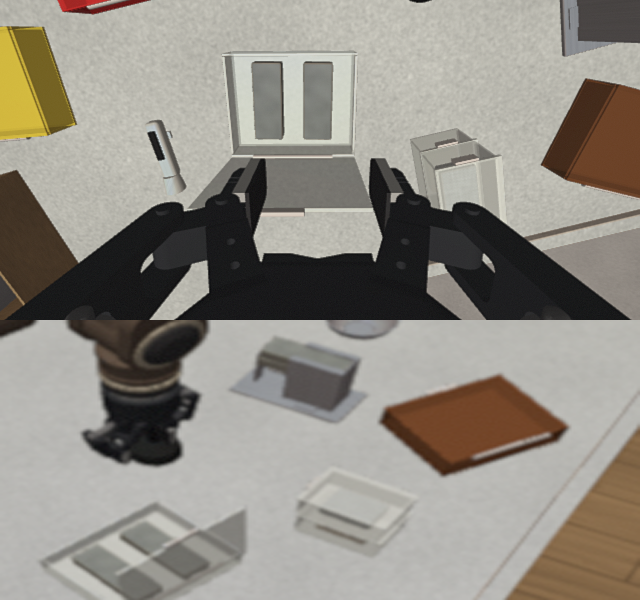

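Call:
servo_tool([
  [-0.02,-0.006,0,0,0,0],
  [-0.03,-0.009,0,0,0,0],
  [-0.03,-0.009,0,0,0,0],
  [-0.03,-0.009,0,0,0,0],
  [-0.03,-0.009,0,0,0,0],
  [-0.028,-0.007,0,0,0,0],
  [0,0,0,0,0,0],
  [0,0,0,0,0,0],
], fingers=-1, force=20)

```text
t: 20.65
eef_pos: [0.6261, -0.2646, 0.3059]
eef_rot: [-0.462, -3.102, -0.002]
contact_force: [-0.2, 0.4, 0.4]
finger_gap: 0.0001
grip_force: 0.0
```

Call:
servo_tool([
  [0,0,0.02,0,0,0],
  [0,0,0.035,0,0,0],
  [0,0,0.035,0,0,0],
  [0,0,0.035,0,0,0],
  [0,0,0.025,0,0,0],
  [0,0,0.012,0,0,0],
  [0,0,0,0,0,0],
  [0,0,0,0,0,0],
])

```text
t: 21.32
eef_pos: [0.6242, -0.2632, 0.1482]
eef_rot: [-0.462, -3.106, -0.001]
contact_force: [-0.1, -0.5, 1.2]
finger_gap: -0.0
grip_force: 0.0
```

Call:
servo_tool([
  [0.01,0,0,0,0,0],
  [0.01,0,0,0,0,0],
  [0.01,0,0,0,0,0],
  [0.01,0,0,0,0,0],
  [0.01,0,0,0,0,0],
  [0.01,0,0,0,0,0],
  [0.01,0,0,0,0,0],
])

```text
t: 21.9
eef_pos: [0.5588, -0.2436, 0.1506]
eef_rot: [0.462, 3.104, -0.002]
contact_force: [0.8, -0.1, -1.0]
finger_gap: 0.0004
grip_force: 0.2
```

Call:
servo_tool([
  [0.01,0,0,0,0,0],
  [0.01,0,0,0,0,0],
  [0.01,0,0,0,0,0],
  [0.01,0,0,0,0,0],
  [0.01,0,0,0,0,0],
  [0.005,0,0,0,0,0],
  [0,0,0,0,0,0],
])

```text
t: 22.48
eef_pos: [0.5049, -0.2273, 0.1482]
eef_rot: [-0.463, -3.107, -0.0]
contact_force: [0.1, -0.2, -0.5]
finger_gap: 0.0002
grip_force: 0.0
```

Call:
servo_tool([
  [0,0,-0.03,0,0,0],
  [0,0,-0.04,0,0,0],
  [0,0,-0.04,0,0,0],
  [0,0,-0.04,0,0,0],
  [0.03,0,0,0,0,0],
  [0.03,0,0,0,0,0],
  [0.03,0,0,0,0,0],
  [0,0,0,0,0,0],
  [0,0,0,0,0,0],
])

```text
t: 23.23
eef_pos: [0.4194, -0.2013, 0.2987]
eef_rot: [0.463, 3.105, -0.001]
contact_force: [0.9, -0.7, 0.6]
finger_gap: 0.0003
grip_force: 0.0
```

```bash
python3 - <<'E'
from h import *
s=status.state()
a=viewer.read_camera("wrist");b=viewer.read_camera("scene");print(s["eef_pos"],s["t"])
cv2.imwrite("pics/w8.png",np.vstack([a[40:360],cv2.resize(b[120:270,260:480],(640,280),interpolation=cv2.INTER_CUBIC)]))
E
```

```text
[ 0.4194 -0.2013  0.2987] 23.2333
```

View pics/w8.png

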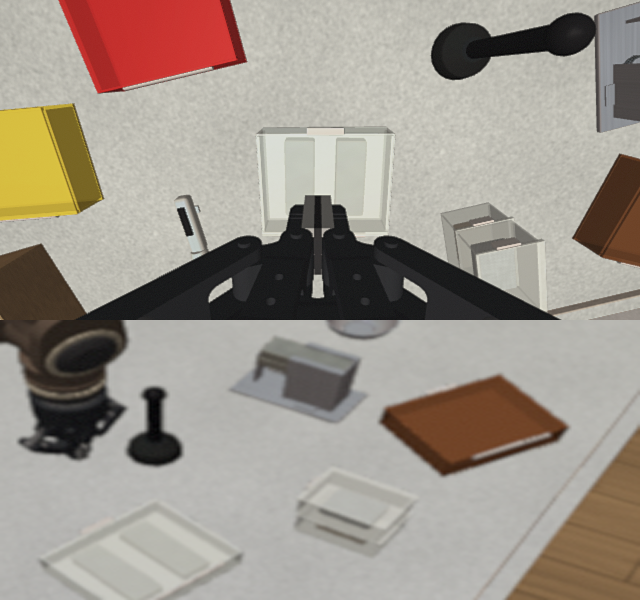

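The lid lies shut at (325,180) over both bars, the dispenser at (300,375) holds the remaining two raised, and the bystanders are unmoved.

```bash
python3 -c "
from station import env
print(env.job_done())"
```

```text
the job is handed in; nothing more can be done
None
```

I handed the job in at about 23 s: two bars lie flat side by side in the clear box, its lid is shut, two bars remain sprung up in the dispenser, and the bystanders look unmoved in the last picture; no verdict came back.

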